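# Mesh the tube carrier onto the mixer drive and press it home

## Task

Take the orange tube carrier out of its parking stand by its black wing grip and bring it over the bench mixer's drive hub. Turn it until the cross-shaped stem meshes with the cross slots, slide it down against the spring until the carrier's disc sits flat and fully home on the hub, and finish while still gripping the carrier and pressing it down: do not let go. Leave the bottles and the tape roll where they are.

Things in the scene. Friction and masses are not known exactly. Their poses are not given: they have to be found in the camera images.
- carrier_grip (a point): Grasp centre of the loose tube carrier (240 g): an orange disc 96 mm across, 10 mm thick, with an upright black wing grip on top, 40 mm long (carrier x), 14 mm thick (carrier y), rising 51 mm above the disc. Pinch it across the 14 mm. Point on the carrier's axis, 42 mm above the disc's underside, 19 mm below the grip's top; z up.
- carrier_shoulder (a point): Centre of the carrier disc's underside, 42 mm below carrier_grip, same axes; it lies on the hub's top when home, on the stand's collar at the start. Four green-capped tubes at x +-36, y +-15 mm stand 15 mm above the disc and hang 18 mm below it.
- carrier_stem (a point): Tip of the carrier's steel stem, on the axis, 24 mm below carrier_shoulder. The stem has a cross section: two crossing ribs, each 7 mm thick and 34 mm long, along the carrier's x and y, their lower edges rounded (radius 3.5 mm).
- stand: Fixed parking stand: grey base plate 110 x 110 x 8 mm with a blue round collar 60 mm outside, 46 mm inside, its top 40 mm above the table. Origin at the centre of its underside. The stem hangs in the collar with 6 mm of play all round.
- mixer: Fixed bench mixer, white housing 150 mm (x) by 130 mm (y) by 70 mm high with a blue stripe. Origin at the centre of its underside; the drive hub stands at the centre of its top.
- hub_top (a point): Centre of the top of the mixer's drive hub, 98 mm above the table: an aluminium ring 62 mm across, 28 mm high, around a cross socket open at the top: two slots along this point's x and y, 9.5 mm wide, 42 mm long, 28 mm deep. The stem fits at any quarter turn (1.25 mm play each side). Hub angle varies; it turns about the vertical with slight friction (0.06 N m).
- ejector (a joint): Travel (m) of the red sprung pin, 9 mm across, on the socket's axis: 0 = up, its top 14 mm below the hub's top. A meshed stem slides 14 mm freely, then pushes it down; at 0.010 the disc is flush on the hub. The spring pushes up with 5 N at first, 10 N when home, and lifts the carrier 10 mm if let go.
- reagent_bottle: White bottle, 54 mm across, 120 mm high, a bystander; origin at the centre of its base.
- dropper_bottle: Small clear dropper bottle with green cap, 28 mm across, 55 mm high, a bystander; origin at the centre of its base.
- tape_roll: Roll of paper tape lying flat, 68 mm across, 22 mm high, a bystander; origin at the centre of its underside.
Things that resemble listed ones, but are neither listed nor needed, are in the scene too. What is meant by the part that bears carrier_grip is not yellow, and is the larger of those in its own colour.

How it is judged:
By the outcome, as a careful person would: the job done as asked, in the order asked, and still so for the second after the job is handed in, while the arm keeps its last pose, push and grip.
It also fails if it takes over 40 s, if anything falls off the work surface, if the arm or the gripper's body presses on something with over 40 N, if the wrist force passes 120 N, or if a joint passes its speed limit or range.

## Robot

A 6-joint arm with a two-finger parallel gripper is mounted at the origin on the work surface. World frame = base frame: x ahead of the robot, y to its left, z up, the work surface at z = 0. Lengths are in m, angles in rad, forces in N, time in s.
With the tool pointing down it reaches from about 0.35 to 0.775 m from the base axis. Payload 7.3 kg.
Tool frame: the origin (TCP) lies at the centre of the arm's flange, where the gripper is bolted on; the fingertips stand 178 mm ahead of it and the grasp point (between the pads) lies 159 mm ahead of it; z points along the fingers, y is the line along which they close (so a half turn about z gives the same grasp; the last joint's range is limited). The gripper opens to 92 mm and grips with 3 to 60 N. Pads are 19 mm wide; open, the fingers measure 130 mm over their backs; the gripper's body (75 mm by 190 mm) begins 47 mm behind the grasp point.
Start: joints at [1.072, 0.342, 1.524, -0, 1.275, -0.146], TCP at [0.181, 0.493, 0.405] pointing down, gripper open.
Joint ranges: [-2.53, 2.53], [-0.77, 2.02], [0.04, 2.7], [-1, 4.14], [0.28, 2.66], [-3.11, 3.11]. Speed limits (rad/s): [2.57, 2.57, 3.14, 3.14, 3.14, 3.14].

## Interface

Orientations are given as [roll, pitch, yaw] about the fixed x, y, z axes, in that order (R = Rz(yaw) Ry(pitch) Rx(roll)).
In Python, from cell import telemetry, vision, ticket gives the robot as it stands.
- The arm moves only by the shell command python3 -m crank 'ROWS' [FORCE]. ROWS is JSON, a list of rows, each a list of 5 numbers: the gripper command: -1 is shut, 1 is fully open, values between are in proportion, then the shift along the tool's x, y, z in mm, then the turn about the tool's z in rad. In form: [[fingers, dx, dy, dz, roll], ...]. A call has 1 to 12 rows; each row is the pose to reach, as a shift and turn from the pose commanded when the call began, along the tool's axes at that moment; what a row does not reach only later rows make up. A row lasts 1/12 s, in which the tool goes at most 41.7 mm and 7.16 degrees, less where a joint would pass 70% of its speed; a pose out of reach is approached as far as the arm can. A call with a gripper value outside its range is refused whole. The fingers move at their own pace and stop on an object; FORCE is the grip in N (left out, the last holds). Time passes only in rows, so rows that repeat a pose let the fingers close. It gives the time, the measured TCP pose, the force, the opening and the grip force at its end, in the units of the state.
- telemetry.observe(): the state, without advancing time (a new reading comes with each control period).
- vision.read_camera(name): name is "side" or "top"; returns (picture, depth): 384x512x3 uint8, red, green, blue; 384x512 float32, m along the optical axis (not along the pixel's ray), 0 where there is no reading.
- vision.get_calibration(name): a dict with "camera_matrix" (3x3 intrinsics, pixels), "dist" ([k1, k2, p1, p2, k3] as OpenCV has them; the pictures are not rectified), "rvec" (rotation vector, rad) and "tvec" (3), from world to camera coordinates, as OpenCV has them. Camera axes: x right, y down, z forward; pixel columns grow to the right and rows downward; lengths in m; the calibration is good to about 2 mm. A picture is of the moment at which its call begins. get_calibration takes no time and is no camera call.
- ticket.hand_in(): hands the job in; it is judged then, once.
The state is a dict: "time": time; "qpos": joint angles; "qvel": joint speeds; "joint_efforts": joint torques, N m; "tool_pos": TCP position; "tool_rot": TCP orientation; "contact_force": force on the tool from outside, world axes, zero at the start; "torque": the same for the moment, N m; "opening": finger opening in m; "grip_force": force on a finger pad.
Only numpy, scipy, OpenCV 4.12 (cv2) and the standard library are available. Lean on these libraries where they do the work, as an engineer would, in place of code of your own. Each camera call takes 0.05 s, during which the arm holds its last target. There are 200 camera calls.

## Working session

There is one attempt and no reset: what is moved stays moved. The work goes in short steps, Python scripts to look and compute and a shell command to move; the robot and the scene stay as the last step left them, time stands still between calls to the robot, and variables do not carry over. Pictures are saved under pics/ and viewed, at most 10 in all, crops included, and the job is handed in when it is done.

```bash
mkdir -p pics
cat > h.py <<'E'
import numpy as np, cv2
from cell import telemetry, vision, ticket
def cam(n):
    im,d=vision.read_camera(n); c=vision.get_calibration(n)
    K=np.array(c["camera_matrix"],float);D=np.array(c["dist"],float)
    R=cv2.Rodrigues(np.array(c["rvec"],float))[0];t=np.array(c["tvec"],float).ravel()
    h,w=d.shape
    uv=np.stack(np.meshgrid(np.arange(w),np.arange(h)),-1).reshape(-1,1,2).astype(np.float64)
    n_=cv2.undistortPoints(uv,K,D).reshape(h,w,2)
    P=np.dstack([n_*d[...,None],d])
    W=(P-t)@R
    W[d==0]=np.nan
    return im,d,W
E
python3 - <<'E'
from h import *
for n in("top","side"):
    im,d,W=cam(n); cv2.imwrite(f"pics/{n}0.png",cv2.resize(im[...,::-1],(768,576))); np.savez(f"{n}0.npz",im=im,W=W)
s=telemetry.observe(); print(s)
E
```

```text
{'time': 0.1, 'qpos': array([ 1.07202252e+00,  3.42665595e-01,  1.52488294e+00,  9.80825195e-06,
        1.27539327e+00, -1.46009597e-01]), 'qvel': array([ 8.66861186e-04, -1.67391519e-03, -2.64485510e-03,  2.15794603e-05,
       -2.40703226e-04, -1.91287644e-04]), 'joint_efforts': array([ 8.01401347e-04, -4.32008493e+01, -2.44692421e+01,  7.18557788e-02,
        5.27309580e-02, -7.23418270e-05]), 'tool_pos': array([0.1813155 , 0.49258398, 0.40412123]), 'tool_rot': array([-3.14025921e+00, -2.05570849e-04,  2.78882544e+00]), 'contact_force': array([ 0.32146857,  0.20984157, -0.55060602]), 'torque': array([ 0.03159337, -0.0019137 ,  0.01638222]), 'grip_force': 0.0, 'opening': 0.09183598775770939}
```

View pics/top0.png

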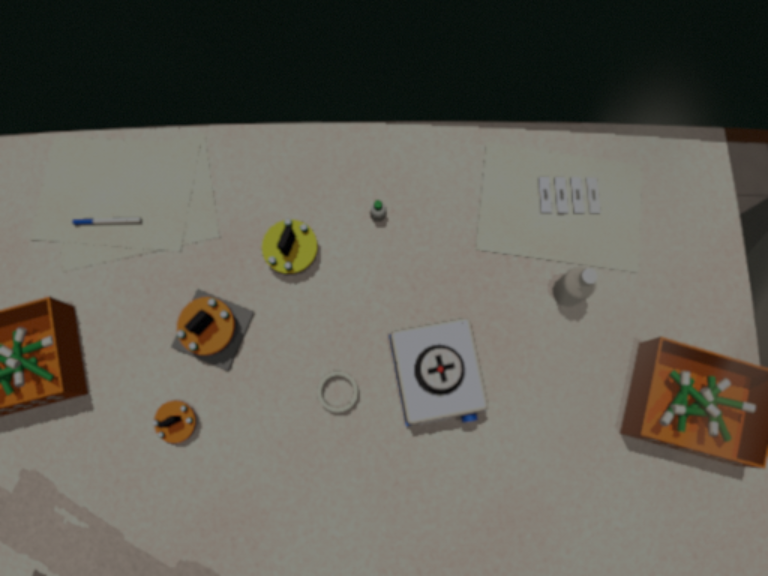

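View pics/side0.png

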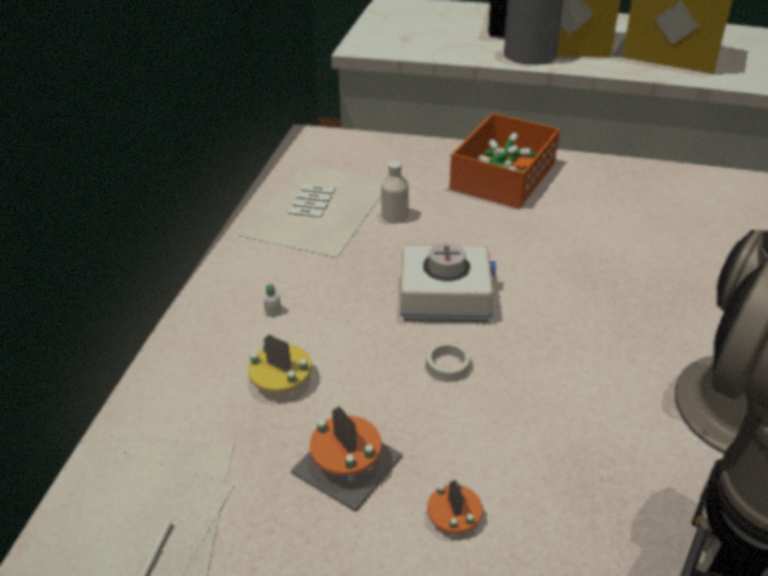

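Candidates in the top picture (768-px scale): the yellow carrier at (290,247), the large orange one on the grey stand at (205,326) and the small orange one at (176,422). The orange boxes at (30,355) and (700,400) are bins. I choose (205,326), since it isn't yellow, is the larger orange one and sits on the stand. The mixer hub is at (440,370). Next I'll crop close and measure.

Run:
```python
from h import *
a=np.load("top0.npz");im,W=a["im"],a["W"]
b=np.load("side0.npz")
c1=im[185:255,105:175];c2=im[205:290,255:330];
f=lambda c:cv2.resize(np.clip(c[...,::-1]*1.8,0,255).astype(np.uint8),(390,390),interpolation=cv2.INTER_CUBIC)
cv2.imwrite("pics/crop.png",np.hstack([f(c1),f(c2)]))
for n,A,roi in(("top",a,(slice(185,255),slice(105,175))),("side",b,(slice(265,340),slice(190,275)))):
    im,W=A["im"][roi].astype(int),A["W"][roi]
    r,g,bl=im[...,0],im[...,1],im[...,2]
    o=(r>1.6*g)&(r>70)&(W[...,2]>.035)&(W[...,2]<.065)
    P=W[o]; print(n,"disc n",o.sum(),"zmed",np.median(P[:,2]))
    (c,rad)=cv2.minEnclosingCircle(P[:,:2].astype(np.float32)); print(" circ",c,rad)
    k=(r<60)&(W[...,2]>.075)&(W[...,2]<.12)
    Q=W[k]; Q=Q[Q[:,2]>np.percentile(Q[:,2],95)-.012]
    if len(Q): print(" grip",len(Q),Q[:,2].max(),cv2.minAreaRect((Q[:,:2]*1000).astype(np.float32)))
for n,A,roi in(("top",a,(slice(205,290),slice(255,330))),("side",b,(slice(155,190),slice(270,325)))):
    im,W=A["im"][roi].astype(int),A["W"][roi]
    z=W[...,2]; m=(z>.09)&(z<.106)
    P=W[m]; print(n,"hub",m.sum(),np.median(P[:,2]),cv2.minEnclosingCircle(P[:,:2].astype(np.float32)))
    m=(z>.06)&(z<.078); print(" housing",np.median(z[m]),cv2.minAreaRect((W[m][:,:2]*1000).astype(np.float32)))
```

```text
top disc n 189 zmed 0.04977118241961977
 circ (0.557942271232605, 0.21248719096183777) 0.04590555652976036
 grip 104 0.10565777411319391 ((561.1712036132812, 213.49330139160156), (15.150908470153809, 37.677032470703125), 40.38513946533203)
side disc n 946 zmed 0.04972758275108426
 circ (0.5609709620475769, 0.21886001527309418) 0.04787089675664902
 grip 39 0.10157205609922591 ((561.0612182617188, 222.31369018554688), (9.20412540435791, 32.62998962402344), 49.98261642456055)
top hub 460 0.09752328064062404 ((0.48360854387283325, -0.1628418117761612), 0.03119954839348793)
 housing 0.06945607589259592 ((484.46820068359375, -163.0481414794922), (148.96273803710938, 130.89251708984375), 10.009684562683105)
side hub 306 0.09624549283821235 ((0.4835032522678375, -0.1599692553281784), 0.03292626887559891)
 housing 0.0691076368575004 ((485.2877502441406, -167.03378295898438), (140.44032287597656, 115.07709503173828), 9.627151489257812)
```

View pics/crop.png

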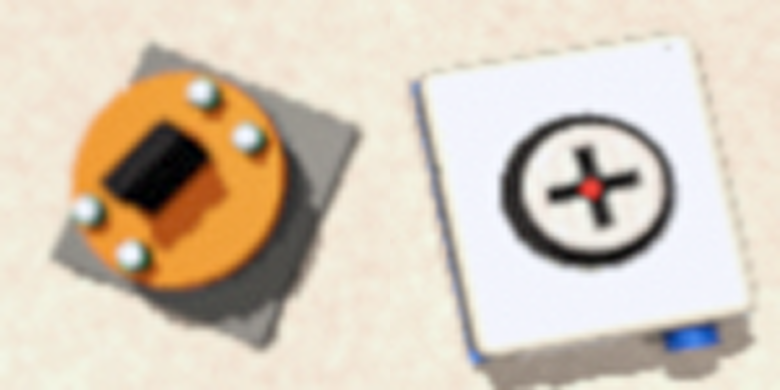

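The crop confirms the large orange carrier on the grey stand, with caps at (203,93), (248,137), (90,210) and (133,255). On the hub, the cross is centred at (590,187) with the red pin in the middle. I'll refine the poses using rays cut with known heights.

```bash
cat >> h.py <<'E'
def ray(n,uv,z):
    c=vision.get_calibration(n);K=np.array(c["camera_matrix"],float);D=np.array(c["dist"],float)
    R=cv2.Rodrigues(np.array(c["rvec"],float))[0];t=np.array(c["tvec"],float).ravel()
    p=cv2.undistortPoints(np.array(uv,float).reshape(-1,1,2),K,D).reshape(-1,2)
    d=np.c_[p,np.ones(len(p))]@R; C=-R.T@t
    return C+d*((z-C[2])/d[:,2])[:,None]
def circ(P):
    h=cv2.convexHull((P[:,:2]*1000).astype(np.float32)); e=cv2.fitEllipse(h); return np.round(np.r_[e[0],e[1],e[2]],1)
E
python3 - <<'E'
from h import *
a=np.load("top0.npz");b=np.load("side0.npz")
s=390/70
P=ray("top",[(105+u/s-.5,185+v/s-.5) for u,v in((203,93),(248,137),(90,210),(133,255))],.065)
print("caps\n",P[:,:2]*1000,"mean",P.mean(0)*1000)
for i,j in((2,0),(3,1)):
    d=P[j]-P[i];print(np.hypot(*d[:2])*1e3,np.degrees(np.arctan2(d[1],d[0])))
Q=ray("top",[(255+(u-390)*75/390-.5,205+v*85/390-.5) for u,v in((548,193),(640,178),(583,148),(607,224),(590,187))],.098)
print("hub",Q[:,:2]*1e3)
for i,j in((0,1),(2,3)):
    d=Q[j]-Q[i];print(np.hypot(*d[:2])*1e3,np.degrees(np.arctan2(d[1],d[0])))
for n,A,roi,pk in(("top",a,(185,255,105,175),(205,290,255,330)),("side",b,(265,340,190,275),(155,190,270,325))):
    r0,r1,c0,c1=roi; im=A["im"][r0:r1,c0:c1].astype(int);z=A["W"][r0:r1,c0:c1,2]
    m=(im[...,0]>1.7*im[...,2])&(im[...,0]>25)&(abs(z-.05)<.006)
    v,u=np.nonzero(m);X=ray(n,np.c_[u+c0,v+r0],.05);print(n,"disc",m.sum(),circ(X))
    r0,r1,c0,c1=pk; z=A["W"][r0:r1,c0:c1,2]; m=abs(z-.098)<.008
    v,u=np.nonzero(m);X=ray(n,np.c_[u+c0,v+r0],.098);print(n,"hub",m.sum(),circ(X))
    r0,r1,c0,c1=roi;z=A["W"][r0:r1,c0:c1,2];g=A["im"][r0:r1,c0:c1].max(-1)
    m=(abs(z-.101)<.007)&(g<60); v,u=np.nonzero(m)
    if m.sum()>5: print(n,"griptop",m.sum(),cv2.minAreaRect((ray(n,np.c_[u+c0,v+r0],.101)[:,:2]*1e3).astype(np.float32)))
E
```

```text
caps
 [[596.377395   200.72497883]
 [576.75597442 179.8416944 ]
 [545.23430951 248.27297483]
 [525.61150245 228.10979318]] mean [560.99479534 214.23736031  65.        ]
69.83141926373742 -42.91376877353976
70.3247209235494 -43.342683661522216
hub [[ 481.50149521 -142.47890593]
 [ 488.32639337 -182.8879917 ]
 [ 503.55576798 -158.36023352]
 [ 465.89541583 -167.77469468]
 [ 484.20196298 -160.88140706]]
40.98137927641051 -80.41349166853973
38.819250414522436 -165.96465415525452
top disc 833 [560.8 214.7  94.   94.6 144.6]
top hub 460 [ 483.3 -162.4   61.2   61.5   46.6]
top griptop 97 ((560.7898559570312, 212.53150939941406), (13.814373016357422, 37.41822814941406), 46.01668167114258)
side disc 1079 [560.8 220.2  94.3  98.9  15.1]
side hub 306 [ 483.3 -155.3   61.1   69.7    5.5]
side griptop 22 ((559.6940307617188, 224.896240234375), (10.64942455291748, 33.9897575378418), 45.13831329345703)
```

```bash
cat >> h.py <<'E'
from scipy.spatial.transform import Rotation as Ro
def shift(xyz,yawdeg,mod=180):
    s=telemetry.observe();R=Ro.from_euler("xyz",s["tool_rot"])
    d=R.inv().apply(np.array(xyz)-s["tool_pos"])*1e3
    r=-(yawdeg-np.degrees(s["tool_rot"][2])); r=(r+mod/2)%mod-mod/2
    print("t",s["time"],"pos",s["tool_pos"],"yaw",np.degrees(s["tool_rot"]),"F",s["contact_force"],"open",s["opening"],"grip",s["grip_force"]);print("dxyz",d.round(1),"roll",np.radians(r).round(4))
E
python3 -c "
from h import *
shift([.561,.2145,.30],-43.1)"
python3 -m crank '[[1,-25,-7,0,0.05],[1,-65,-19,0,0.12],[1,-105,-30,4,0.2],[1,-145,-42,10,0.28],[1,-185,-53,20,0.35],[1,-225,-65,30,0.4],[1,-265,-76,40,0.4],[1,-305,-88,50,0.4],[1,-345,-99,60,0.4],[1,-385,-111,70,0.4],[1,-425,-122,80,0.4],[1,-452,-130,90,0.4]]' 25
```

```text
t 0.1 pos [0.1813155  0.49258398 0.40412123] yaw [-1.79923600e+02 -1.17783420e-02  1.59787928e+02] F [ 0.32146857  0.20984157 -0.55060602] open 0.09183598775770939 grip 0.0
dxyz [-452.4 -129.6  104.2] roll 0.3995
time: 1.1
tool_pos: [0.5624, 0.2127, 0.3142]
tool_rot: [3.141, 0.0, 2.388]
contact_force: [0.1, 0.7, 0.8]
opening: 0.0916
grip_force: 0.0
```

```bash
python3 -m crank '[[1,0,0,0,0],[1,0,0,0,0]]'
python3 - <<'E'
from h import *
shift([.561,.2145,.241],-43.1)
im,d,W=cam("side"); cv2.imwrite("pics/s1.png",cv2.resize(im[240:350,150:300,::-1],(750,550)))
E
```

```text
time: 1.27
tool_pos: [0.5615, 0.2129, 0.313]
tool_rot: [-3.139, -0.002, 2.385]
contact_force: [-0.4, -0.3, -0.0]
opening: 0.0918
grip_force: 0.0
t 1.2667 pos [0.56152114 0.2129435  0.31296117] yaw [-1.79859980e+02 -1.03028780e-01  1.36678827e+02] F [-0.39130878 -0.31405492 -0.0270288 ] open 0.0918049100625846 grip 0.0
dxyz [ 1.3  1.  72. ] roll -0.0039
```

View pics/s1.png

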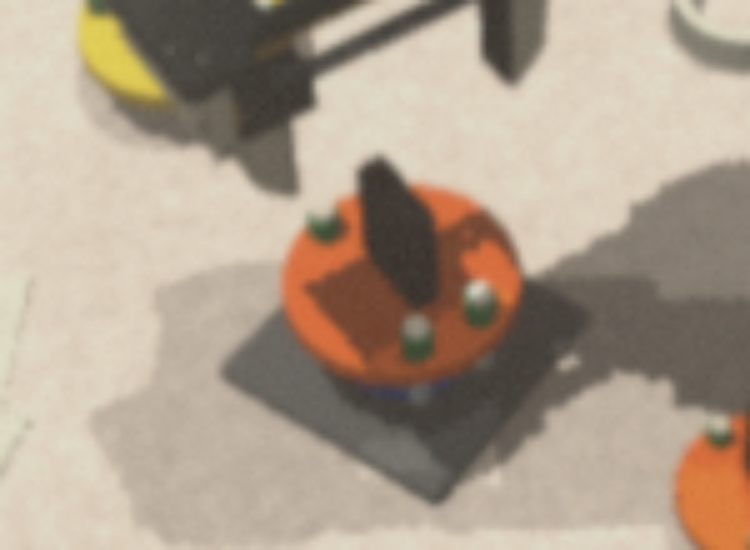

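The open fingers at (265,140) and (510,40) straddle the wing at (400,230). The yellow carrier is near one finger, so I'll check that clearance first.

Run:
```python
from h import *
a=np.load("top0.npz");im=a["im"][135:190,165:220].astype(int);W=a["W"][135:190,165:220]
m=W[...,2]>.012;P=W[m];print(P.min(0),P.max(0))
d=(P[:,:2]-[.561,.2145]);y=np.array([.683,.730]);x=np.array([-.730,.683])
dx,dy=d@x*1e3,d@y*1e3; k=abs(dx)<40; print("near strip dy min",dy[k].min() if k.any() else None, P[k][:,2].max() if k.any() else None); k=abs(dx)<12; print(dy[k].min() if k.any() else None); print("overall dy",dy.min(),dx.min(),dx.max())
```

```text
[0.65131539 0.03505471 0.02468805] [0.7473376  0.12762918 0.08889091]
near strip dy min None None
None
overall dy -49.73293988191443 -237.07044755782897 -142.87320232090659
```

```bash
python3 -m crank '[[1,1.3,1,20,0],[1,1.3,1,45,0],[1,1.3,1,65,0],[1,1.3,1,72,0],[1,1.3,1,72,0],[-1,1.3,1,72,0],[-1,1.3,1,72,0],[-1,1.3,1,72,0],[-1,1.3,1,72,0],[-1,1.3,1,72,0],[-1,1.3,1,72,0],[-1,1.3,1,72,0]]' 40; python3 -m crank '[[-1,0,0,0,0],[-1,0,0,0,0],[-1,0,0,0,0],[-1,0,0,0,0]]'; python3 -c "
from h import *
shift([.561,.2145,.241],-43.1)"
```

```text
time: 2.32
tool_pos: [0.5604, 0.2161, 0.243]
tool_rot: [3.141, 0.0, 2.389]
contact_force: [0.5, -0.4, -0.4]
opening: 0.0497
grip_force: 0.0
time: 2.65
tool_pos: [0.5604, 0.2161, 0.2426]
tool_rot: [-3.142, -0.0, 2.389]
contact_force: [-0.3, 0.2, 0.4]
opening: 0.023
grip_force: 0.0
t 2.65 pos [0.56037035 0.2161019  0.24264931] yaw [-1.79996352e+02 -4.14131906e-03  1.36864552e+02] F [-0.26772169  0.22501065  0.41759939] open 0.02296290619414216 grip 0.0
dxyz [-1.6 -0.7  1.6] roll -0.0006
```

```bash
python3 -m crank '[[-1,-0.8,-0.5,1,0],[-1,-0.8,-0.5,1,0],[-1,-0.8,-0.5,1,0],[-1,-0.8,-0.5,1,0],[-1,-0.8,-0.5,1,0]]' 40; python3 -c "
from h import *
shift([.561,.2145,.241],-43.1)"
```

```text
time: 3.07
tool_pos: [0.5606, 0.2152, 0.2416]
tool_rot: [-3.142, -0.0, 2.389]
contact_force: [1.5, -0.5, -2.3]
opening: 0.0136
grip_force: 40.0
t 3.0667 pos [0.56060362 0.21519921 0.24162236] yaw [-1.79997063e+02 -4.96326097e-03  1.36867456e+02] F [ 1.50511141 -0.50906488 -2.25868301] open 0.013634517178753169 grip 39.99974012374878
dxyz [-0.8 -0.2  0.6] roll -0.0006
```

```bash
python3 -m crank '[[-1,0,0,-15,0],[-1,0,0,-40,0],[-1,0,0,-75,0],[-1,0,0,-110,0],[-1,0,0,-135,0],[-1,0,0,-140,0],[-1,0,0,-140,0]]' 40
python3 - <<'E'
from h import *
from scipy.ndimage import map_coordinates
from scipy.optimize import differential_evolution
a=np.load("top0.npz");im=a["im"].astype(float).mean(-1)
# rectify the hub top plane at 0.5 mm
c=vision.get_calibration("top");g=np.arange(-28,28.1,.5)
X,Y=np.meshgrid(g,g);w=np.c_[483.5+X.ravel(),-162+Y.ravel(),0*X.ravel()+98]/1e3
uv=cv2.projectPoints(w,np.array(c["rvec"]),np.array(c["tvec"]),np.array(c["camera_matrix"]),np.array(c["dist"]))[0].reshape(-1,2)
I=map_coordinates(im,[uv[:,1],uv[:,0]],order=1).reshape(X.shape)
def f(p):
    cx,cy,th=p;k,s=np.cos(th),np.sin(th);x=(X-cx)*k+(Y-cy)*s;y=-(X-cx)*s+(Y-cy)*k
    m=((abs(x)<4.75)&(abs(y)<21)|(abs(y)<4.75)&(abs(x)<21)).astype(float)
    m=cv2.GaussianBlur(m,(0,0),3); k=X**2+Y**2<25**2
    return -np.corrcoef(m[k],-I[k])[0,1]
r=differential_evolution(f,[(-5,5),(-5,5),(-.79,.79)],seed=0);print(r.fun,483.5+r.x[0],-162+r.x[1],np.degrees(r.x[2]))
q=telemetry.observe()["qpos"];print(q)
shift([.4835,-.162,.38],12,90)
E
```

```text
time: 3.65
tool_pos: [0.5606, 0.2153, 0.3833]
tool_rot: [3.139, 0.002, 2.389]
contact_force: [0.1, -0.4, -1.7]
opening: 0.0139
grip_force: 40.0
-0.9793224709741195 484.04968731983234 -162.57327201879755 13.491203229047928
[ 2.39015657e-01  4.96459411e-01  1.34020007e+00  7.66658921e-05
  1.30153517e+00 -5.79046044e-01]
t 3.65 pos [0.56060967 0.21525196 0.38330536] yaw [1.79834727e+02 1.02992739e-01 1.36870173e+02] F [ 0.12267416 -0.37313918 -1.65270223] open 0.013871561201883851 grip 39.99963998794556
dxyz [-201.6 -328.     2.7] roll 0.6086
```

```bash
python3 -m crank '[[-1,-10,-17,0,0.05],[-1,-29,-48,0,0.12],[-1,-49,-80,0,0.2],[-1,-69,-112,0,0.28],[-1,-89,-144,0,0.36],[-1,-109,-176,0,0.44],[-1,-129,-208,0,0.52],[-1,-148,-240,0,0.585],[-1,-168,-272,0,0.585],[-1,-186,-302,0,0.585],[-1,-197,-320,0,0.585],[-1,-202,-328,0,0.585]]' 40; python3 -m crank '[[-1,0,0,5,0],[-1,0,0,10,0],[-1,0,0,15,0],[-1,0,0,15,0]]'
python3 - <<'E'
from h import *
shift([.4838,-.1625,.36],103.3)
for n in("top","side"):
    im,d,W=cam(n); np.savez(f"{n}2.npz",im=im,W=W)
    c=im[180:310,230:360] if n=="top" else im[110:220,230:360]
    cv2.imwrite(f"pics/{n}2.png",cv2.resize(np.clip(c[...,::-1]*1.6,0,255).astype(np.uint8),(390,390),interpolation=cv2.INTER_CUBIC))
cv2.imwrite("pics/both2.png",np.hstack([cv2.imread("pics/top2.png"),cv2.imread("pics/side2.png")]))
E
```

```text
time: 4.65
tool_pos: [0.4826, -0.1649, 0.3792]
tool_rot: [-3.138, -0.002, 1.801]
contact_force: [0.3, -0.1, -2.2]
opening: 0.0139
grip_force: 40.0
time: 4.98
tool_pos: [0.4837, -0.1608, 0.3648]
tool_rot: [-3.139, -0.003, 1.806]
contact_force: [0.5, -0.2, -1.8]
opening: 0.0134
grip_force: 40.0
t 4.9833 pos [ 0.48369007 -0.16075453  0.36483124] yaw [-1.79862313e+02 -1.49953293e-01  1.03451081e+02] F [ 0.53193445 -0.21424941 -1.75390369] open 0.01344846655063766 grip 39.9995881319046
dxyz [-1.7 -0.3  4.8] roll 0.0026
```

View pics/both2.png

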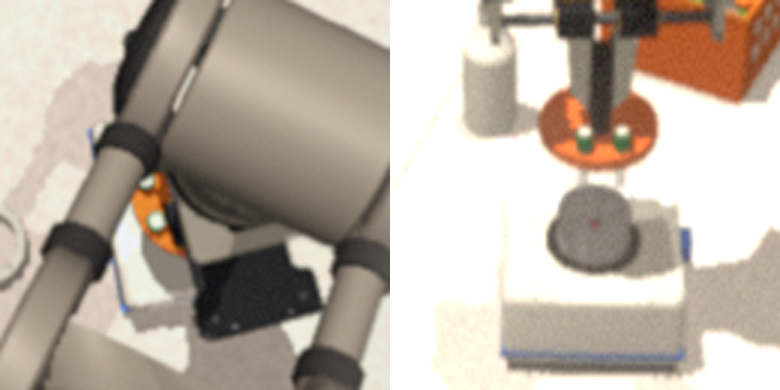

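Side view: the carrier is held upright, with its disc at (598,128) above the hub at (594,225), and two caps facing the camera. The arm blocks most of the top view. I'll measure any slip or tilt of the carrier in the gripper from the side camera.

Run:
```python
from h import *
for f,roi,tcp in(("side0.npz",(265,340,190,275),(.5606,.2152,.2416)),("side2.npz",(130,170,265,325),tuple(telemetry.observe()["tool_pos"]))):
    A=np.load(f);r0,r1,c0,c1=roi;im=A["im"][r0:r1,c0:c1].astype(int);W=A["W"][r0:r1,c0:c1]
    zt=tcp[2]-.191
    m=(im[...,0]>1.5*im[...,2])&(im[...,0]>25)&(abs(W[...,2]-zt)<.008)&(np.hypot(W[...,0]-tcp[0],W[...,1]-tcp[1])<.06)
    v,u=np.nonzero(m);e=circ(ray("side",np.c_[u+c0,v+r0],zt));P=W[m];P=P[abs(P[:,2]-np.median(P[:,2]))<.004]
    co=np.linalg.lstsq(np.c_[P[:,:2]-tcp[:2],np.ones(len(P))],P[:,2],rcond=None)[0]
    print(f,m.sum(),e,"off",e[:2]-np.array(tcp[:2])*1e3,"z err",np.median(P[:,2])-zt,"slopes",co)
    print(np.nanmin(ray("side",np.c_[u+c0,v+r0],zt),0),np.nanmax(ray("side",np.c_[u+c0,v+r0],zt),0))
```

```text
side0.npz 1135 [560.4 220.9  95.9  99.6  24.3] off [-0.2  5.7] z err -0.0007725685536148566 slopes [ 0.002391   -0.01006857  0.04989096]
[0.51265175 0.17208569 0.0506    ] [0.60891379 0.2706162  0.0506    ]
side2.npz 533 [ 482.9 -150.5   92.7  102.     6.3] off [-1.09295832 10.56006442] z err -0.0022274584542601727 slopes [-0.0015506  -0.00753599  0.17298893]
[ 0.43762108 -0.19344422  0.17517118] [ 0.52996641 -0.09994663  0.17517118]
```

```bash
python3 -m crank '[[-1,-1,0,10,0],[-1,-1,0,20,0],[-1,-1,0,30,0],[-1,-1,0,36,0],[-1,-1,0,36,0],[-1,-1,0,36,0]]'; python3 -c "
from h import *
shift([.4838,-.1625,.299],103.3)"
```

```text
time: 5.58
tool_pos: [0.484, -0.1632, 0.3301]
tool_rot: [-3.141, -0.001, 1.804]
contact_force: [-0.2, 0.0, -2.0]
opening: 0.014
grip_force: 40.0
t 5.5833 pos [ 0.48397724 -0.1632488   0.33013291] yaw [-1.79952751e+02 -4.76502303e-02  1.03344335e+02] F [-0.21183217  0.04955622 -2.01602477] open 0.014046877820388865 grip 39.999539852142334
dxyz [ 0.7  0.  31.1] roll 0.0008
```

```bash
python3 -m crank '[[-1,0.6,0,3,0],[-1,0.6,0,6,0],[-1,0.6,0,8,0],[-1,0.6,0,10,0],[-1,0.6,0,10,0],[-1,0.6,0,10,0]]'; python3 -c "
from h import *
shift([.4838,-.1625,.299],103.3);print(telemetry.observe()['torque'])"
```

```text
time: 6.08
tool_pos: [0.4839, -0.1627, 0.3207]
tool_rot: [-3.142, -0.0, 1.804]
contact_force: [-0.1, 0.5, -1.5]
opening: 0.0136
grip_force: 40.0
t 6.0833 pos [ 0.48385061 -0.16266566  0.32068693] yaw [-1.79999911e+02 -5.95411812e-03  1.03347900e+02] F [-0.13715544  0.5220402  -1.46675234] open 0.01360158955917379 grip 39.99953091144562
dxyz [ 0.2 -0.  21.7] roll 0.0008
[-0.04312668  0.0161414  -0.02098077]
```

```bash
python3 -m crank '[[-1,0,0,2,0],[-1,0,0,4,0],[-1,0,0,5,0],[-1,0,0,5,0]]'; python3 -c "
from h import *
shift([.4838,-.1625,.299],103.3);print(telemetry.observe()['torque'])"
```

```text
time: 6.42
tool_pos: [0.4838, -0.1626, 0.3154]
tool_rot: [-3.141, -0.0, 1.804]
contact_force: [-0.1, -0.0, -2.8]
opening: 0.0136
grip_force: 40.0
t 6.4167 pos [ 0.48378118 -0.16260641  0.31539662] yaw [-1.79976974e+02 -2.38272868e-02  1.03351445e+02] F [-0.06867193 -0.03134338 -2.80894129] open 0.013588464356631993 grip 39.99958276748657
dxyz [ 0.1  0.  16.4] roll 0.0009
[-0.08781579  0.07290693  0.02277776]
```

The stem is meshed: it sits about 7.6 mm into the slots with no resistance. I'll keep going down onto the spring.

```bash
python3 -m crank '[[-1,0,0,3,0],[-1,0,0,6,0],[-1,0,0,9,0],[-1,0,0,11,0],[-1,0,0,11,0],[-1,0,0,11,0]]' 50; python3 -c "
from h import *
shift([.4838,-.1625,.299],103.3);print(telemetry.observe()['torque'])"
```

```text
time: 6.92
tool_pos: [0.4839, -0.1627, 0.3051]
tool_rot: [3.141, 0.0, 1.804]
contact_force: [-1.1, 0.7, 4.5]
opening: 0.0134
grip_force: 50.0
t 6.9167 pos [ 0.48393914 -0.16269017  0.30510525] yaw [1.79969379e+02 2.09411183e-02 1.03348626e+02] F [-1.07636455  0.71456063  4.53666772] open 0.013378877147904969 grip 50.001001954078674
dxyz [ 0.2 -0.1  6.1] roll 0.0008
[ 0.02864108  0.2935055  -0.00950569]
```

```bash
python3 -m crank '[[-1,0,0,2,0],[-1,0,0,4,0],[-1,0,0,5,0],[-1,0,0,5,0]]' 60; python3 -m crank '[[-1,0,0,0.5,0],[-1,0,0,0.5,0]]';python3 -m crank '[[-1,0,0,0.5,0],[-1,0,0,0.5,0]]';python3 -m crank '[[-1,0,0,0.5,0],[-1,0,0,0.5,0]]'
```

```text
time: 7.25
tool_pos: [0.4839, -0.1627, 0.3003]
tool_rot: [3.141, 0.001, 1.804]
contact_force: [-1.2, 1.3, 7.1]
opening: 0.0139
grip_force: 60.0
time: 7.42
tool_pos: [0.4839, -0.1627, 0.3]
tool_rot: [3.141, 0.001, 1.804]
contact_force: [-1.2, 1.9, 7.8]
opening: 0.0138
grip_force: 60.0
time: 7.58
tool_pos: [0.4839, -0.1627, 0.2996]
tool_rot: [3.141, 0.001, 1.804]
contact_force: [-2.6, 1.1, 7.7]
opening: 0.0137
grip_force: 60.0
time: 7.75
tool_pos: [0.4839, -0.1626, 0.2996]
tool_rot: [3.141, 0.001, 1.804]
contact_force: [-2.7, 0.5, 11.1]
opening: 0.0136
grip_force: 60.0
```

```bash
python3 -m crank '[[-1,0,0,0.5,0],[-1,0,0,0.5,0]]';python3 -m crank '[[-1,0,0,0.5,0],[-1,0,0,0.5,0]]';python3 -m crank '[[-1,0,0,0,0],[-1,0,0,0,0],[-1,0,0,0,0],[-1,0,0,0,0]]'
python3 - <<'E'
from h import *
s=telemetry.observe();print(s["tool_pos"],s["contact_force"],s["torque"])
im,d,W=cam("side")
cv2.imwrite("pics/s3.png",cv2.resize(np.clip(im[120:220,240:350,::-1]*1.6,0,255).astype(np.uint8),(660,600),interpolation=cv2.INTER_CUBIC))
E
```

```text
time: 7.92
tool_pos: [0.4839, -0.1626, 0.2995]
tool_rot: [3.14, 0.001, 1.804]
contact_force: [-4.2, 2.7, 15.4]
opening: 0.0136
grip_force: 60.0
time: 8.08
tool_pos: [0.4838, -0.1626, 0.2995]
tool_rot: [3.14, 0.001, 1.804]
contact_force: [-5.2, 2.4, 19.4]
opening: 0.0139
grip_force: 60.0
time: 8.42
tool_pos: [0.4838, -0.1626, 0.2995]
tool_rot: [3.14, 0.001, 1.804]
contact_force: [-5.5, 2.2, 20.4]
opening: 0.0136
grip_force: 60.0
[ 0.48382095 -0.16257721  0.29948218] [-5.4733636   2.18044306 20.44005126] [0.44118555 1.24518548 0.012879  ]
```

View pics/s3.png

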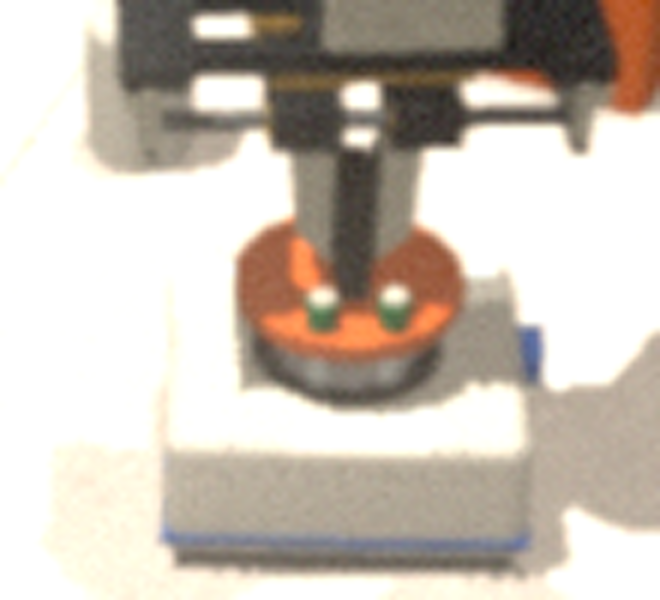

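The disc rests flat on the hub, filling the picture at (350,290) with the hub ring just below it. z has stopped at a hard 0.2995 and force is rising. There's a small side load, so I'll relieve it.

```bash
python3 -m crank '[[-1,0.2,-0.4,0,0],[-1,0.2,-0.4,0,0],[-1,0.2,-0.4,0,0]]'; python3 -m crank '[[-1,0,-0.4,0.2,0],[-1,0,-0.4,0.2,0],[-1,0,-0.4,0.2,0]]';python3 -c "
from h import *
s=telemetry.observe();print(s['tool_pos'],np.degrees(s['tool_rot']),s['torque'])"
```

```text
time: 8.72
tool_pos: [0.4836, -0.1626, 0.2995]
tool_rot: [3.139, 0.002, 1.804]
contact_force: [-4.3, 1.9, 19.0]
opening: 0.0135
grip_force: 60.0
time: 8.97
tool_pos: [0.4835, -0.1626, 0.2995]
tool_rot: [3.138, 0.002, 1.804]
contact_force: [-2.8, 2.2, 19.4]
opening: 0.0138
grip_force: 60.0
[ 0.48346458 -0.16256823  0.29950728] [1.79821016e+02 1.13669230e-01 1.03354036e+02] [ 0.54042598  0.91204085 -0.01236608]
```

```bash
python3 -c "
from cell import ticket
print(ticket.hand_in())"
```

```text
the job is handed in; nothing more can be done
None
```

I handed the job in with the large orange carrier meshed and fully home on the mixer hub, still gripped at 60 N and pressed down with about 20 N; the bottles and tape roll were never touched.

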